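# Hold the zinc coupon in the guarded coating gauge

### The arm

A 6-joint arm with a two-finger parallel gripper is mounted at the origin on the work surface. World frame = base frame: x ahead of the robot, y to its left, z up, the work surface at z = 0. Lengths are in mm, angles in rad, forces in N, time in s.
With the tool pointing down it reaches from about 325 to 900 mm from the base axis. Payload 6.1 kg.
Tool frame: the origin (TCP) lies at the very end of the fingers, on their centre line; the grasp point (between the pads) lies 19 mm behind it; z points along the fingers, y is the line along which they close (so a half turn about z gives the same grasp; the last joint's range is limited). The gripper opens to 87 mm and grips with 3 to 60 N. Pads are 19 mm wide; open, the fingers measure 117 mm over their backs; the gripper's body (75 mm by 190 mm) begins 51 mm behind the grasp point.
Start: joints at [1.012, 0.22, 1.526, -0, 1.395, -0.126], TCP at [262.131, 567.365, 222.538] pointing down, gripper open.
Joint ranges: [-2.98, 2.98], [-0.91, 2.08], [0.09, 2.57], [-1.24, 4.39], [0.2, 2.65], [-2.68, 2.68]. Speed limits (rad/s): [2.57, 2.57, 3.01, 3.14, 3.14, 3.14].

### API

Orientations are given as a unit quaternion [w, x, y, z].
In Python, from station import * gives the robot as it stands. The module is installed in compiled form; this text tells all that it offers.
- The arm moves only by the tool apply_moves, never from a script. Its argument "commands" is a list of rows, each an object of numbers: "rx", "ry", "rz": the turn, a rotation vector about the tool's x, y, z in rad; "x", "y", "z": the shift along the tool's x, y, z in mm; "hand": the finger opening in mm, from 0 to 87. A call has 1 to 12 rows; each row shifts and turns the commanded pose from where the row before left it, along the tool's axes as they then stand; what a row does not reach is not made up. A row lasts 1/8 s, in which the tool goes at most 62.5 mm and 10.7 degrees, less where a joint would pass 70% of its speed; a pose out of reach is approached as far as the arm can. A call with a gripper value outside its range is refused whole. The fingers move at their own pace and stop on an object; "squeeze" is the grip in N (left out, the last holds). Time passes only in rows, so rows that do not move let the fingers close. It gives the time, the measured TCP pose, the force, the opening and the grip force at its end, in the units of the state.
- state(): the state, without advancing time (a new reading comes with each control period).
- capture(name): name is "scene" or "top" or "wrist"; returns (picture, depth): 384x512x3 uint8, blue, green, red; 384x512 float32, mm along the optical axis (not along the pixel's ray), 0 where there is no reading.
- camera_info(name): a dict with "camera_matrix" (3x3 intrinsics, pixels), "cam_to_world" (4x4, takes a point from camera to world coordinates); the wrist camera has in their place "tool_from_camera" (4x4, takes a point from camera to tool coordinates, whose origin is the TCP and whose axes are the flange's). Camera axes: x right, y up, looking along -z (the intrinsics and any distortion apply to the point x, -y, -z); pixel columns grow to the right and rows downward; lengths in mm; the calibration is good to about 2 mm. A picture is of the moment at which its call begins: read the wrist's pose just before it. camera_info takes no time and is no camera call.
- job_done(): hands the job in; it is judged then, once.
The state is a dict: "time_s": time; "q": joint angles; "joint_vel": joint speeds; "tau": joint torques, N m; "tool_pos": TCP position; "eef_rot": TCP orientation; "force": force on the tool from outside, world axes, zero at the start; "moment": the same for the moment, N m; "finger_gap": opening from 0.0 (shut) to 1.0 (fully open); "gripper_force": force on a finger pad.
Only numpy, scipy, OpenCV 4.12 (cv2) and the standard library are available. Lean on these libraries where they do the work, as an engineer would, in place of code of your own. Each camera call takes 0.05 s, during which the arm holds its last target. There are 200 camera calls.

### The job

Take the yellow zinc-plated test coupon by its head out of the sloped rack, pass its blade upright down through the slot in the white guard plate of the coating gauge, and hold it there with the red line on the blade level with the top of the guard plate, hanging from the gripper and not pressed against the guard. Finish while still holding it: do not let go. Leave the other two coupons in the rack, and leave the pull head and the star knob where they lie.

Things in the scene. Friction and masses are not known exactly. Their poses are not given: they have to be found in the camera images.
- coupon_zinc: Yellow-gold metal test coupon, about 0.16 kg: flat blade 6 (x) x 24 (y) x 70 (z) mm, with a thicker rectangular head 12 (x) x 32 (y) mm above it from z = 70 to 110 mm. Origin: middle of the blade's lower end; z runs up the blade to the head. A red line 4 mm wide runs round the blade at z = 45 mm. Symmetric: may be turned half round about z.
- coupon_steel: The bare silver-coloured coupon, same shape, red line and axes as the zinc one. Stays in the rack.
- coupon_black: The dark grey, blackened coupon, same shape, red line and axes as the zinc one. Stays in the rack.
- rack: Fixed aluminium rack, blue ends, 70 x 236 mm, 75 high. Three pockets in a row along its y, 80 mm apart, 14 (x) x 30 (y) mm, 52 deep, leaning 20 degrees: mouths point up and to its -x. In each, in any order, a coupon stands, its z along the pocket, 18 mm of blade and the head sticking out; pull it 60 mm along its own z to free it. Origin: centre of underside on the table, z up.
- gauge: Fixed coating gauge, 120 x 120 mm, 123 mm high: blue base, clear side panels, white guard plate 8 mm thick on top with one slot, red-bordered, in its middle. Inside, below the slot, it is empty down to 12 mm above the table, with two copper coils 52 mm apart in x, well clear of the blade. Origin: centre of the underside, on the table; z up.
- gauge_slot (a point): Centre of the slot at the top face of the guard plate, 123 mm above the table. The slot goes straight down through the 8 mm plate; it measures 8 mm along this frame's x by 26 mm along its y (2 mm more than the blade each way), upper edge chamfered 2 mm. z up. The coupon's head does not pass through.
- pull_head: Loose square pull head, yellow-gold plate 50 x 50 x 10 mm with a round boss 20 mm across and 14 mm high on top, lying on the table on the robot's side of the gauge. Leave it. Origin: centre of its underside.
- star_knob: Loose black clamp knob about 40 mm across and 14 mm thick, standing on its head with a steel stud 8 mm thick upwards (42 mm high overall), on the table on the far side of the gauge. Leave it. Origin: centre of its underside.
There are look-alikes about, which are no part of the job. What is shaped like the coupon_zinc but green is not meant.

How it is judged (in metres and radians):
On the way:
1. the zinc coupon is out of its pocket, held in the fingers (distance of coupon_zinc from where it was at the start of the episode above 0.055 m and height (world z) of coupon_zinc above 0.06 m and contact force between coupon_zinc and the fingers above 1 N and contact force between coupon_zinc and rack below 0.2 N), for 0.2 s.
At the end, for the whole second after the job is handed in: Zinc coupon gripped, at rest, upright (0.12 rad) in the slot, lower end 37 to 53 mm below the guard plate's top and within 8 mm of the slot's centre each way, under 10 N on the gauge; other coupons, pull head and star knob within 30 mm of their starts (z of coupon_zinc in the frame of gauge_slot between -0.053 and -0.037 m and x of coupon_zinc in the frame of gauge_slot between -0.008 and 0.008 m and y of coupon_zinc in the frame of gauge_slot between -0.008 and 0.008 m and angle between coupon_zinc's own z axis and vertical below 0.12 rad and contact force between coupon_zinc and the fingers above 1 N and contact force between coupon_zinc and gauge below 10 N and linear speed of coupon_zinc below 0.02 m/s and distance of each of coupon_steel, coupon_black, pull_head, star_knob from where it was at the start of the episode below 0.03 m); the arm keeps its last pose, push and grip.
It fails at once if another coupon is taken or knocked out of its place (30 mm) (distance of any of coupon_steel, coupon_black from where it was at the start of the episode above 0.03 m).
It fails at once if the pull head or the star knob is pushed about (30 mm) (distance of any of pull_head, star_knob from where it was at the start of the episode above 0.03 m).
It also fails if it takes over 50 s, if anything falls off the work surface, if the arm or the gripper's body presses on something with over 40 N, if the wrist force passes 120 N, or if a joint passes its speed limit or range.

## Working session

There is one attempt and no reset: what is moved stays moved. The work goes in short steps, Python scripts to look and compute and a tool call to move; the robot and the scene stay as the last step left them, time stands still between calls to the robot, and variables do not carry over. Pictures are saved under pics/ and viewed, at most 10 in all, crops included, and the job is handed in when it is done.

Besides the shell and the picture viewer there is one more tool, called after "Emit:" as name(argument=value, ...), one argument or row to a line, values as JSON. apply_moves: Moves the arm, as the interface text tells. Its arguments: {"type":"object","properties":{"commands":{"type":"array","items":{"type":"object","properties":{"rx":{"type":"number"},"ry":{"type":"number"},"rz":{"type":"number"},"x":{"type":"number"},"y":{"type":"number"},"z":{"type":"number"},"hand":{"type":"number"}}}},"squeeze":{"type":"number"}},"required":["commands"]}

```bash
mkdir -p pics; cat > h.py <<'E'
from station import *
import numpy as np, cv2
from scipy.spatial.transform import Rotation as R
def cam(name,st=None):
    i=camera_info(name);K=np.array(i["camera_matrix"])
    if "cam_to_world" in i: return K,np.array(i["cam_to_world"]),i
    q=st["eef_rot"];T=np.eye(4);T[:3,:3]=R.from_quat([q[1],q[2],q[3],q[0]]).as_matrix();T[:3,3]=st["tool_pos"]
    return K,T@np.array(i["tool_from_camera"]),i
def pts(K,T,depth):
    v,u=np.mgrid[:depth.shape[0],:depth.shape[1]]
    x=(u-K[0,2])/K[0,0]*depth;y=(v-K[1,2])/K[1,1]*depth
    P=np.stack([x,-y,-depth],-1)
    return P@T[:3,:3].T+T[:3,3]
def ray(K,T,u,v,z):
    d=T[:3,:3]@np.array([(u-K[0,2])/K[0,0],-(v-K[1,2])/K[1,1],-1]);o=T[:3,3]
    return o+d*(z-o[2])/d[2]
E
python3 - <<'E'
from h import *
s=state();print({k:np.round(v,3) for k,v in s.items()})
for n in ["scene","top","wrist"]:
    st=state();p,d=capture(n);K,T,i=cam(n,st);np.savez(f"{n}0.npz",p=p,d=d,K=K,T=T)
    cv2.imwrite(f"pics/{n}0.png",p);print(n,K.round(1).tolist(),T.round(3).tolist(),[k for k in i],(d==0).mean())
a=cv2.imread("pics/scene0.png");b=cv2.imread("pics/top0.png")
cv2.imwrite("pics/st.png",np.vstack([a,b])[:, :] if 0 else cv2.resize(np.hstack([a,b]),(800,300)))
E
```

```text
{'time_s': np.float64(0.0), 'q': array([ 1.012,  0.221,  1.528,  0.   ,  1.395, -0.126]), 'joint_vel': array([ 0.001,  0.001, -0.001, -0.   ,  0.002,  0.002]), 'tau': array([  0.   , -49.46 , -38.739,   0.07 ,   0.057,  -0.   ]), 'tool_pos': array([261.799, 566.861, 221.438]), 'eef_rot': array([-0.   ,  0.215,  0.977, -0.001]), 'force': array([-0.424,  0.07 , -0.476]), 'moment': array([ 0.025, -0.038,  0.027]), 'gripper_force': np.float64(0.0), 'finger_gap': np.float64(0.998)}
scene [[414.3, 0.0, 249.4], [0.0, 414.3, 191.2], [0.0, 0.0, 1.0]] [[-0.502, -0.747, 0.436, 931.527], [0.865, -0.431, 0.257, 209.0], [-0.004, 0.506, 0.863, 829.553], [0.0, 0.0, 0.0, 1.0]] ['camera_matrix', 'cam_to_world'] 0.004007975260416667
top [[462.6, 0.0, 250.9], [0.0, 462.6, 192.8], [0.0, 0.0, 1.0]] [[-0.021, 0.994, -0.11, 436.847], [-1.0, -0.023, -0.013, -31.524], [-0.016, 0.11, 0.994, 1150.002], [0.0, 0.0, 0.0, 1.0]] ['camera_matrix', 'cam_to_world'] 0.0040435791015625
wrist [[301.1, 0.0, 253.4], [0.0, 301.1, 188.3], [0.0, 0.0, 1.0]] [[0.418, -0.869, -0.264, 189.114], [0.908, 0.4, 0.122, 600.097], [-0.001, -0.291, 0.957, 383.058], [0.0, 0.0, 0.0, 1.0]] ['camera_matrix', 'tool_from_camera'] 0.004079182942708333
```

View pics/top0.png

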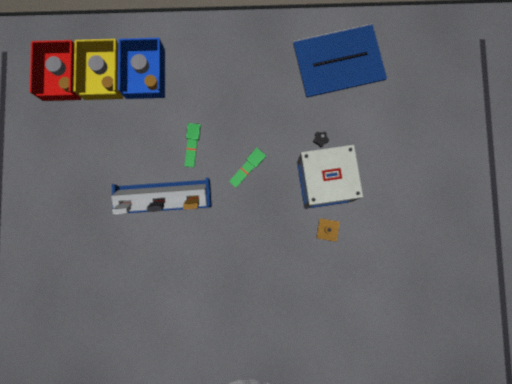

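View pics/scene0.png

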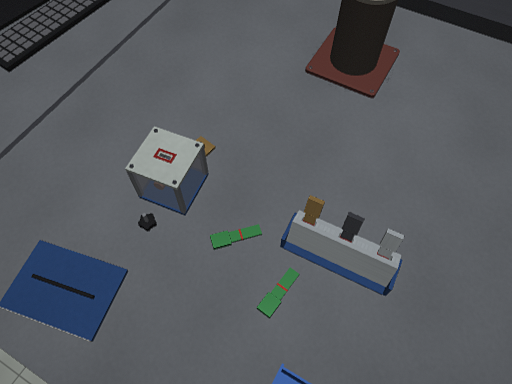

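Top view: the rack holds silver at (122,207), black at (157,204) and yellow at (191,202). The gauge slot is at (332,175).

What could be taken for the zinc coupon:
- green coupons at (192,145) and (248,167)
- gold pull head at (328,230)
- orange bits in the bins at (64,84), (107,83) and (150,82)

I choose the yellow one in the rack, top (191,202) and scene (314,210).

```bash
cat > m.py <<'E'
from h import *
def comps(m,mn=8):
    n,l,s,c=cv2.connectedComponentsWithStats(m.astype(np.uint8));return [(l==i,s[i],c[i]) for i in range(1,n) if s[i,4]>=mn]
def masks(p):
    h=cv2.cvtColor(p,cv2.COLOR_BGR2HSV).astype(int);H,S,V=h[...,0],h[...,1],h[...,2]
    return dict(yel=(H>8)&(H<32)&(S>110)&(V>60),red=((H<8)|(H>172))&(S>120)&(V>60),blue=(H>100)&(H<125)&(S>120)&(V>40),white=(S<40)&(V>150))
E
python3 - <<'E'
from m import *
for n in ["scene","top","wrist"]:
    z=np.load(n+"0.npz");W=pts(z["K"],z["T"],z["d"]);M=masks(z["p"])
    for k in ["yel","red","blue","white"]:
        for m,s,c in comps(M[k],12):
            w=W[m&(z["d"]>0)]
            if len(w): print(n,k,c.round(1),s.tolist(),np.median(w,0).round(0),"z",w[:,2].min().round(),w[:,2].max().round())
E
python3 - <<'E'
from h import *
a=cv2.imread("pics/scene0.png")[180:300,190:420];b=cv2.imread("pics/wrist0.png")
cv2.imwrite("pics/c1.png",np.vstack([cv2.resize(a,(575,300),interpolation=3),cv2.resize(b,(400,300))[:, :].copy() if 0 else cv2.copyMakeBorder(cv2.resize(b,(400,300)),0,0,0,175,0)]))
E
```

```text
scene yel [206.1 144.6] [197, 137, 18, 18, 119] [ 455. -190.   11.] z 5.0 25.0
scene yel [312.7 209. ] [304, 196, 21, 29, 375] [536. 122. 102.] z 61.0 125.0
scene red [319.1  51. ] [306, 28, 30, 43, 102] [ 27. -96.  12.] z 8.0 17.0
scene red [384.9  67. ] [367, 45, 32, 50, 174] [-22.  98.  13.] z 9.0 18.0
scene red [164.5 155.1] [154, 148, 22, 15, 90] [ 587. -198.  124.] z 120.0 128.0
scene red [240.5 234. ] [239, 229, 4, 11, 14] [619.   2.   9.] z 6.0 11.0
scene red [281.8 286.7] [277, 283, 11, 8, 18] [678. 134.   9.] z -3.0 12.0
scene blue [196.1 191.4] [187, 174, 21, 36, 75] [ 579. -140.   12.] z 8.0 15.0
scene blue [160.9 204. ] [141, 196, 42, 18, 88] [ 647. -189.   12.] z 7.0 16.0
scene blue [336.3 265.5] [281, 213, 121, 82, 1058] [585. 212.   5.] z -1.0 49.0
scene blue [ 64.  289.1] [0, 240, 127, 101, 7202] [ 904. -243.   12.] z 1.0 20.0
scene blue [287.8 377.2] [272, 364, 39, 20, 374] [820. 219.  20.] z -0.0 74.0
scene white [164.5 156.5] [126, 127, 77, 61, 2365] [ 592. -196.  123.] z 119.0 128.0
scene white [346.9 238.8] [293, 211, 108, 57, 970] [546. 213.  68.] z 58.0 76.0
s
[... 1661 characters left out ...]

wrist yel [509.9 183.1] [507, 176, 5, 18, 44] [403. 833.  42.] z 36.0 44.0
wrist yel [ 82.8 280.6] [77, 254, 17, 50, 347] [213. 536. 310.] z 304.0 313.0
wrist yel [424.4 281. ] [414, 254, 17, 50, 316] [253. 623. 311.] z 304.0 313.0
wrist yel [ 98.1 260.7] [95, 259, 7, 4, 14] [213. 537. 301.] z 299.0 304.0
wrist yel [438.3 320.8] [436, 316, 6, 10, 20] [261. 621. 317.] z 315.0 319.0
wrist yel [303.4 325.7] [229, 320, 162, 13, 1134] [246. 587. 319.] z 316.0 322.0
wrist yel [391.5 322.8] [386, 321, 11, 6, 21] [256. 609. 318.] z 317.0 319.0
wrist yel [404.2 326.4] [398, 321, 14, 12, 50] [257. 612. 319.] z 317.0 322.0
wrist white [450.3 134.8] [412, 41, 76, 196, 5097] [322. 774.  60.] z -1.0 63.0
```

View pics/c1.png

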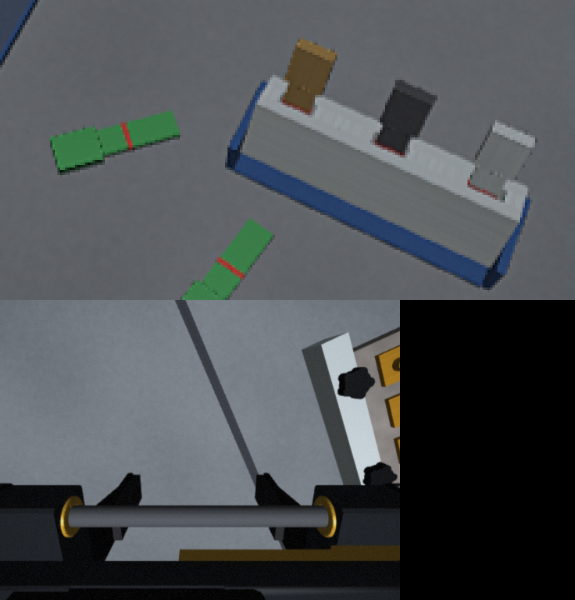

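The crop shows the gold coupon standing at the end of the rack, at crop (310,75), with black and silver beside it. The green ones lie flat on the table, so the choice is confirmed. Next I measure the yaws.

```bash
python3 - <<'E'
from m import *
def yaw(w):
    c,sz,a=cv2.minAreaRect(w[:,:2].astype(np.float32));return np.round(c,1),np.round(sz,1),round(a,1)
for n in ["scene","top"]:
    z=np.load(n+"0.npz");W=pts(z["K"],z["T"],z["d"]);ok=z["d"]>0
    x,y,h=W[...,0],W[...,1],W[...,2]
    g=W[ok&(abs(x-588)<90)&(abs(y+198)<90)&(abs(h-123)<6)];print(n,"gauge top",yaw(g),np.median(g[:,2]))
    r=W[ok&(abs(x-555)<70)&(abs(y-195)<150)&(h>58)&(h<78)];print(n,"rack top",yaw(r),np.median(r[:,2]))
    M=masks(z["p"])
    for m,s,c in comps(M["red"]|(M["blue"]&False),50):
        w=W[m&ok]
        if abs(np.median(w[:,2])-123)<6:
            q,sz,a=cv2.minAreaRect(np.argwhere(m)[:,::-1].astype(np.float32)); 
            b=cv2.boxPoints((q,sz,a)); print(n,"slot",yaw(np.array([ray(z["K"],z["T"],*t,123) for t in np.argwhere(m)[:,::-1]])), ray(z["K"],z["T"],*q,123).round(1))
    hd=W[M["yel"]&ok&(abs(x-533)<40)&(abs(y-120)<40)&(h>70)]
    c=hd.mean(0);print(n,"head",c.round(1),np.percentile(hd,[3,97],axis=0).round(1).tolist(),np.linalg.svd(hd-c,full_matrices=0)[2].round(2).tolist())
    # top face pts
E
```

```text
scene gauge top (array([ 588.5, -197.5]), array([121.9, 122. ]), 6.9) 123.0089763206181
scene rack top (array([546.6, 203. ]), array([ 45.5, 220.3]), 2.8) 67.53120751528957
scene slot (array([ 587.3, -198.4]), array([22.9, 40.9]), 6.8) [ 587.4 -198.6  123. ]
scene head [534.9 121.5 102.5] [[521.1, 106.8, 72.1], [544.8, 135.6, 122.2]] [[0.37, 0.01, -0.93], [0.04, -1.0, 0.01], [0.93, 0.04, 0.37]]
top gauge top (array([ 589.2, -198. ]), array([120.4, 120.7]), 7.0) 122.46841427789354
top rack top (array([547.1, 202.9]), array([ 43.7, 220.5]), 2.7) 67.54298577801569
top slot (array([ 588.6, -198.8]), array([22.3, 40.5]), 6.9) [ 588.5 -198.8  123. ]
top head [530.4 118.8 111.6] [[519.9, 105.2, 86.5], [543.2, 132.8, 122.8]] [[0.49, -0.01, -0.87], [-0.05, 1.0, -0.04], [-0.87, -0.06, -0.49]]
```

Emit:
apply_moves(
  commands=[
    {"rz": 0.18},
    {"rz": 0.18},
    {"rz": 0.18},
    {"rz": 0.18},
    {"rz": 0.18},
    {"rz": 0.18},
  ],
)

```text
invalid input at $.commands[0]: expected keys rx, ry, rz, x, y, z, hand
```

Emit:
apply_moves(
  commands=[
    {"x": -51,"y": 23.7},
    {"x": -51,"y": 23.7},
    {"x": -51,"y": 23.7},
    {"x": -51,"y": 23.7},
    {"x": -51,"y": 23.7},
    {"x": -51,"y": 23.7},
    {"x": -51,"y": 23.7},
    {"x": -51,"y": 23.7},
    {"x": -51,"y": 23.7},
    {"x": -51,"y": 23.7},
    {},
    {},
  ],
)

```text
invalid input at $.commands[0]: expected keys rx, ry, rz, x, y, z, hand
```

```bash
python3 - <<'E'
from m import *
st=state();p,d=capture("wrist");K,T,i=cam("wrist",st);np.savez("w1.npz",p=p,d=d,K=K,T=T);cv2.imwrite("pics/w1.png",p)
print(st["tool_pos"],st["eef_rot"],st["q"])
W=pts(K,T,d);M=masks(p)
for k in ["yel","red"]:
  for m,s,c in comps(M[k],20):
    w=W[m&(d>0)];print(k,c.round(1),s.tolist(),np.median(w,0).round(1),np.percentile(w,[2,98],axis=0).round(1).tolist())
E
```

```text
[261.88565583 566.95251821 221.68704033] [-2.54989044e-04  2.14700076e-01  9.76679730e-01 -7.19433686e-04] [ 1.01188492e+00  2.21049389e-01  1.52734603e+00 -2.96231404e-06
  1.39472380e+00 -1.26141288e-01]
yel [498.4  84.1] [484, 58, 28, 53, 970] [284.7 842.7  42.5] [[267.2, 832.0, 39.4], [310.9, 858.5, 44.3]]
yel [505.2 139.9] [493, 120, 19, 44, 494] [348.3 837.9  42.5] [[332.1, 831.9, 36.7], [374.8, 847.2, 44.0]]
yel [509.9 182.9] [507, 175, 5, 20, 53] [402.2 833.3  41.6] [[396.9, 831.7, 35.1], [416.7, 838.9, 43.3]]
yel [ 82.9 280.7] [77, 254, 16, 50, 347] [213.1 536.3 310.5] [[208.9, 532.7, 305.0], [220.8, 538.7, 312.7]]
yel [424.4 280.7] [415, 254, 16, 50, 318] [253.2 623.2 310.6] [[248.9, 619.4, 305.3], [261.1, 625.5, 312.5]]
yel [301.2 325.6] [229, 320, 153, 13, 1129] [245.8 587.7 319. ] [[238.1, 571.2, 316.5], [254.0, 605.3, 321.5]]
yel [393.4 324.7] [383, 320, 24, 12, 92] [255.7 609.4 318.5] [[253.9, 606.9, 316.6], [257.4, 612.4, 320.8]]
```

View pics/w1.png

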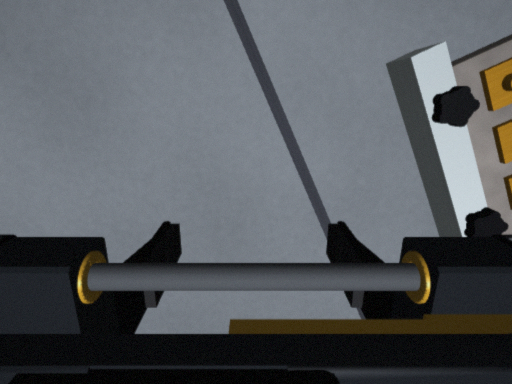

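The rows need every key, so nothing moved. The picture shows the start view again: fingers at columns 180 and 330, and a fixture on the right. I'll resend with all keys.

Emit:
apply_moves(
  commands=[
    {"rx": 0,"ry": 0,"rz": 0.18,"x": 0,"y": 0,"z": 0,"hand": 87},
    {"rx": 0,"ry": 0,"rz": 0.18,"x": 0,"y": 0,"z": 0,"hand": 87},
    {"rx": 0,"ry": 0,"rz": 0.18,"x": 0,"y": 0,"z": 0,"hand": 87},
    {"rx": 0,"ry": 0,"rz": 0.18,"x": 0,"y": 0,"z": 0,"hand": 87},
    {"rx": 0,"ry": 0,"rz": 0.18,"x": 0,"y": 0,"z": 0,"hand": 87},
    {"rx": 0,"ry": 0,"rz": 0.18,"x": 0,"y": 0,"z": 0,"hand": 87},
  ],
)

```text
time_s: 0.95
tool_pos: [262.0, 567.2, 222.2]
eef_rot: [0.0, 0.688, 0.725, -0.0]
force: [-0.2, -0.2, -0.7]
finger_gap: 1.004
gripper_force: 0.0
```

Emit:
apply_moves(
  commands=[
    {"rx": 0,"ry": 0,"rz": 0,"x": -51,"y": 23.7,"z": 0,"hand": 60},
    {"rx": 0,"ry": 0,"rz": 0,"x": -51,"y": 23.7,"z": 0,"hand": 60},
    {"rx": 0,"ry": 0,"rz": 0,"x": -51,"y": 23.7,"z": 0,"hand": 60},
    {"rx": 0,"ry": 0,"rz": 0,"x": -51,"y": 23.7,"z": 0,"hand": 60},
    {"rx": 0,"ry": 0,"rz": 0,"x": -51,"y": 23.7,"z": 0,"hand": 60},
    {"rx": 0,"ry": 0,"rz": 0,"x": -51,"y": 23.7,"z": 0,"hand": 60},
    {"rx": 0,"ry": 0,"rz": 0,"x": -51,"y": 23.7,"z": 0,"hand": 60},
    {"rx": 0,"ry": 0,"rz": 0,"x": -51,"y": 23.7,"z": 0,"hand": 60},
    {"rx": 0,"ry": 0,"rz": 0,"x": -51,"y": 23.7,"z": 0,"hand": 60},
    {"rx": 0,"ry": 0,"rz": 0,"x": -51,"y": 23.7,"z": 0,"hand": 60},
    {"rx": 0,"ry": 0,"rz": 0,"x": 0,"y": 0,"z": 0,"hand": 60},
    {"rx": 0,"ry": 0,"rz": 0,"x": 0,"y": 0,"z": 0,"hand": 60},
  ],
)

```text
time_s: 2.45
tool_pos: [527.9, 72.1, 222.2]
eef_rot: [-0.001, 0.687, 0.727, -0.0]
force: [0.4, -0.0, -0.2]
finger_gap: 0.689
gripper_force: 0.0
```

```bash
python3 - <<'E'
from m import *
st=state();p,d=capture("wrist");K,T,i=cam("wrist",st);np.savez("w1.npz",p=p,d=d,K=K,T=T);cv2.imwrite("pics/w1b.png",p)
print(st["time_s"],st["tool_pos"],st["eef_rot"],st["q"],st["finger_gap"])
W=pts(K,T,d);M=masks(p)
for k in ["yel","red"]:
  for m,s,c in comps(M[k],20):
    w=W[m&(d>0)];print(k,c.round(1),s.tolist(),np.median(w,0).round(1),np.percentile(w,[2,98],axis=0).round(1).tolist())
E
```

```text
2.45 [527.89815878  72.13911821 222.1780174 ] [-5.49457832e-04  6.86612947e-01  7.27022930e-01 -1.35043397e-04] [-1.26042973e-02  5.30032724e-04  1.76588725e+00  5.56220803e-04
  1.37616674e+00 -6.98682766e-02] 0.6890410508460014
yel [260.1 133.5] [247, 116, 29, 39, 978] [530.5 120.3 116.4] [[519.5, 104.9, 63.0], [547.1, 134.8, 121.1]]
yel [278.7 127.7] [277, 117, 5, 23, 90] [552.5 121.   48.5] [[549.8, 109.1, 40.4], [555.4, 132.1, 56.3]]
yel [364.3 259. ] [361, 253, 7, 10, 26] [560.1 106.  301.8] [[559.7, 104.5, 299.3], [560.5, 108.1, 303.8]]
yel [131.2 280.1] [126, 254, 13, 50, 329] [492.2 101.5 311. ] [[491.3, 93.1, 305.8], [493.1, 105.9, 313.4]]
yel [375.6 280. ] [368, 254, 14, 50, 346] [560.5 105.3 310.7] [[559.7, 96.7, 305.4], [561.5, 109.7, 313.2]]
yel [327.9 325. ] [175, 315, 315, 18, 3624] [546.2  96.2 319.3] [[508.4, 93.7, 315.5], [584.7, 98.7, 322.1]]
yel [491.  328.8] [486, 326, 10, 7, 20] [587.3  98.7 320.5] [[585.5, 98.2, 319.6], [588.7, 99.3, 321.8]]
red [278.3  45.9] [274, 31, 7, 29, 73] [544.7 200.5  59.9] [[541.9, 188.8, 53.6], [546.4, 214.5, 63.8]]
red [379.3 121.1] [376, 111, 8, 21, 55] [678.3 132.4   7.5] [[675.9, 120.4, 5.9], [680.8, 144.1, 8.9]]
red [275.9 128. ] [275, 117, 3, 25, 30] [548.8 122.1  59.7] [[547.4, 108.3, 45.0], [549.8, 131.9, 61.7]]
red [320.6 217.3] [315, 213, 12, 9, 29] [622.2   3.8   7.4] [[563.4, -2.1, 6.0], [628.2, 84.8, 221.7]]
```

View pics/w1b.png

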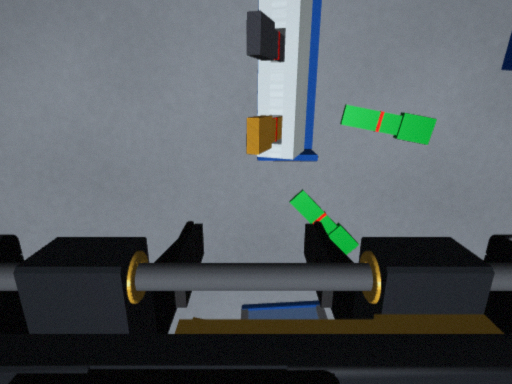

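The wrist view shows the yellow head at (260,134) and the black one at (265,35). Both lean toward the robot (left in the image), and the fingers are clear. I'll project the head points onto the coupon axes from all views.

```bash
python3 - <<'E'
from m import *
a=np.radians(20);Rc=(R.from_euler('z',2.75,degrees=True)*R.from_euler('y',-20,degrees=True)).as_matrix()
c0=np.array([528.7,120.4,102.2])
for f in ["w1","top0","scene0"]:
    z=np.load(f+".npz");W=pts(z["K"],z["T"],z["d"]);M=masks(z["p"])["yel"]&(z["d"]>0)
    w=(W[M]-c0)@Rc;w=w[(abs(w)<[15,25,30]).all(1)]
    print(f,len(w),"pct",np.percentile(w,[2,10,50,90,98],axis=0).round(1).tolist())
    t=w[(w[:,2]>15)];print(" top-z",np.histogram(w[:,2],np.arange(-30,31,3))[0].tolist(),"x",np.histogram(w[:,0],np.arange(-15,16,2))[0].tolist(), "topface x",np.percentile(t[:,0],[3,97]).round(1),"y",np.percentile(t[:,1],[3,97]).round(1))
Tg=np.stack([np.cross(Rc[:,0],-Rc[:,2]),Rc[:,0],-Rc[:,2]],1)
st=state();q=st["eef_rot"];Rt=R.from_quat([*q[1:],q[0]]).as_matrix()
print("rot needed",R.from_matrix(Rt.T@Tg).as_rotvec(),"axis",Rc[:,2])
E
```

```text
w1 880 pct [[-3.7, -15.6, -19.1], [-1.8, -13.0, -11.6], [6.6, -0.2, 16.0], [7.3, 12.3, 17.8], [7.5, 14.5, 18.3]]
 top-z [0, 0, 2, 27, 26, 30, 35, 36, 32, 33, 35, 34, 42, 40, 39, 414, 55, 0, 0, 0] x [0, 0, 0, 0, 0, 41, 75, 88, 82, 83, 227, 284, 0, 0, 0] topface x [-3.7  7.2] y [-15.7  13.4]
top0 120 pct [[-2.9, -15.5, -19.5], [-1.3, -13.8, -9.8], [6.6, -2.1, 14.9], [8.4, 10.1, 19.1], [8.7, 12.6, 20.9]]
 top-z [0, 0, 0, 4, 3, 4, 4, 3, 6, 2, 5, 4, 9, 7, 11, 31, 25, 2, 0, 0] x [0, 0, 0, 0, 0, 2, 13, 12, 12, 13, 14, 54, 0, 0, 0] topface x [-2.8  8.2] y [-14.6  12.8]
scene0 317 pct [[-2.3, -14.3, -28.0], [2.3, -11.6, -18.9], [6.9, 0.7, 2.6], [8.5, 12.8, 18.6], [9.5, 15.4, 19.6]]
 top-z [12, 12, 2, 15, 13, 16, 16, 21, 22, 18, 15, 18, 22, 15, 22, 37, 41, 0, 0, 0] x [0, 0, 0, 0, 2, 4, 4, 15, 15, 32, 96, 137, 10, 2, 0] topface x [-4.2  8.5] y [-13.3  15.4]
rot needed [-0.34978547 -0.00232354  0.01029433] axis [-0.34162627 -0.01640949  0.93969262]
```

Emit:
apply_moves(
  commands=[
    {"rx": -0.175,"ry": 0,"rz": 0.005,"x": 0,"y": 0,"z": 0,"hand": 45},
    {"rx": -0.175,"ry": 0,"rz": 0.005,"x": 0,"y": 0,"z": 0,"hand": 45},
    {"rx": 0,"ry": 0,"rz": 0,"x": 0,"y": 0,"z": 0,"hand": 45},
    {"rx": 0,"ry": 0,"rz": 0,"x": 0,"y": 0,"z": 0,"hand": 45},
  ],
)

```text
time_s: 3.0
tool_pos: [529.3, 72.8, 224.5]
eef_rot: [0.12, 0.679, 0.713, 0.127]
force: [0.2, -0.3, -0.4]
finger_gap: 0.523
gripper_force: 0.0
```

```bash
cat > d.py <<'E'
from h import *
Rc=(R.from_euler('z',2.75,degrees=True)*R.from_euler('y',-20,degrees=True)).as_matrix()
HC=np.array([530.8,120.0,101.2])
TG=np.stack([np.cross(Rc[:,0],-Rc[:,2]),Rc[:,0],-Rc[:,2]],1)
def rel(p,Tg):
    st=state();q=st["eef_rot"];Rt=R.from_quat([*q[1:],q[0]]).as_matrix()
    print("t",st["time_s"],"pos",st["tool_pos"].round(1) if hasattr(st["tool_pos"],"round") else st["tool_pos"],"shift",(Rt.T@(np.array(p)-st["tool_pos"])).round(1),"rot",R.from_matrix(Rt.T@Tg).as_rotvec().round(3))
E
python3 -c "
from d import *
rel(HC+41*Rc[:,2],TG);rel(HC-19*Rc[:,2],TG)"
```

```text
t 3.0 pos [529.3  72.8 224.5] shift [ 47.  -38.7  76.2] rot [ 0.001 -0.002  0.001]
t 3.0 pos [529.3  72.8 224.5] shift [ 46.9 -38.8 136.2] rot [ 0.001 -0.002  0.001]
```

Emit:
apply_moves(
  commands=[
    {"rx": 0,"ry": 0,"rz": 0,"x": 23.5,"y": -19.4,"z": 25,"hand": 45},
    {"rx": 0,"ry": 0,"rz": 0,"x": 23.5,"y": -19.4,"z": 25,"hand": 45},
    {"rx": 0,"ry": 0,"rz": 0,"x": 0,"y": 0,"z": 26,"hand": 45},
    {"rx": 0,"ry": 0,"rz": 0,"x": 0,"y": 0,"z": 0,"hand": 45},
    {"rx": 0,"ry": 0,"rz": 0,"x": 0,"y": 0,"z": 0,"hand": 45},
  ],
)

```text
time_s: 3.62
tool_pos: [517.4, 118.7, 139.6]
eef_rot: [0.12, 0.679, 0.713, 0.127]
force: [-0.1, -0.9, 0.5]
finger_gap: 0.515
gripper_force: 0.0
```

```bash
python3 - <<'E'
from d import *;from m import *
st=state();rel(HC-19*Rc[:,2],TG);p,d=capture("wrist");K,T,i=cam("wrist",st)
W=pts(K,T,d);M=masks(p)["yel"]&(d>0);w=(W[M]-HC)@Rc;w=w[(abs(w)<[15,25,30]).all(1)]
print(len(w),np.percentile(w,[2,10,50,90,98],axis=0).round(1).tolist());cv2.imwrite("pics/w2.png",p)
E
```

```text
t 3.625 pos [517.4 118.7 139.6] shift [ 0.6 -0.6 59.7] rot [ 0.002 -0.002 -0.001]
1020 [[-5.9, -15.4, -15.3], [-5.0, -11.9, -1.4], [-0.6, 5.1, 18.6], [4.1, 15.1, 19.5], [5.3, 15.3, 19.9]]
```

View pics/w2.png

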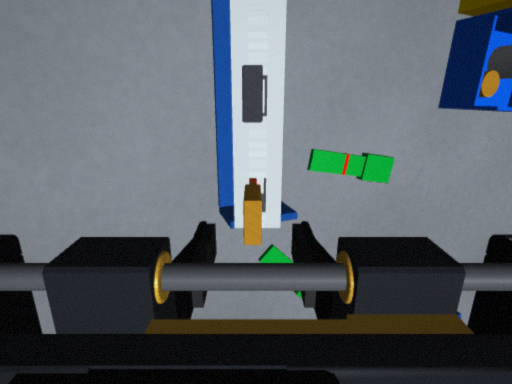

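The yellow head at (253,212) is centred between the fingers at columns 207 and 303, so the measurement is confirmed. Descending and gripping.

Emit:
apply_moves(
  commands=[
    {"rx": 0,"ry": 0,"rz": 0,"x": 0.6,"y": -0.5,"z": 20,"hand": 45},
    {"rx": 0,"ry": 0,"rz": 0,"x": 0,"y": 0,"z": 20,"hand": 45},
    {"rx": 0,"ry": 0,"rz": 0,"x": 0,"y": 0,"z": 13,"hand": 45},
    {"rx": 0,"ry": 0,"rz": 0,"x": 0,"y": 0,"z": 6,"hand": 45},
    {"rx": 0,"ry": 0,"rz": 0,"x": 0,"y": 0,"z": 0,"hand": 20},
    {"rx": 0,"ry": 0,"rz": 0,"x": 0,"y": 0,"z": 0,"hand": 6},
    {"rx": 0,"ry": 0,"rz": 0,"x": 0,"y": 0,"z": 0,"hand": 6},
    {"rx": 0,"ry": 0,"rz": 0,"x": 0,"y": 0,"z": 0,"hand": 6},
    {"rx": 0,"ry": 0,"rz": 0,"x": 0,"y": 0,"z": 0,"hand": 6},
    {"rx": 0,"ry": 0,"rz": 0,"x": 0,"y": 0,"z": 0,"hand": 6},
  ],
  squeeze=30,
)

```text
time_s: 4.92
tool_pos: [536.7, 120.3, 83.5]
eef_rot: [0.121, 0.679, 0.713, 0.128]
force: [4.0, 0.3, 1.7]
finger_gap: 0.134
gripper_force: 29.9
```

Emit:
apply_moves(
  commands=[
    {"rx": 0,"ry": 0,"rz": 0,"x": 0,"y": 0,"z": -5,"hand": 6},
    {"rx": 0,"ry": 0,"rz": 0,"x": 0,"y": 0,"z": -10,"hand": 6},
    {"rx": 0,"ry": 0,"rz": 0,"x": 0,"y": 0,"z": -10,"hand": 6},
    {"rx": 0,"ry": 0,"rz": 0,"x": 0,"y": 0,"z": -10,"hand": 6},
    {"rx": 0,"ry": 0,"rz": 0,"x": 0,"y": 0,"z": -10,"hand": 6},
    {"rx": 0,"ry": 0,"rz": 0,"x": 0,"y": 0,"z": -10,"hand": 6},
    {"rx": 0,"ry": 0,"rz": 0,"x": 0,"y": 0,"z": -10,"hand": 6},
    {"rx": 0,"ry": 0,"rz": 0,"x": 0,"y": 0,"z": -15,"hand": 6},
    {"rx": 0,"ry": 0,"rz": 0,"x": 0,"y": 0,"z": -20,"hand": 6},
    {"rx": 0,"ry": 0,"rz": 0,"x": 0,"y": 0,"z": -20,"hand": 6},
    {"rx": 0,"ry": 0,"rz": 0,"x": 0,"y": 0,"z": 0,"hand": 6},
    {"rx": 0,"ry": 0,"rz": 0,"x": 0,"y": 0,"z": 0,"hand": 6},
  ],
)

```text
time_s: 6.42
tool_pos: [493.8, 118.0, 194.4]
eef_rot: [0.119, 0.679, 0.713, 0.126]
force: [-0.4, 0.5, -2.2]
finger_gap: 0.137
gripper_force: 30.0
```

```bash
python3 - <<'E'
from d import *;from m import *
# upright target at gauge yaw 6.9
Ru=R.from_euler('z',6.9,degrees=True).as_matrix()
Tg=np.stack([np.cross(Ru[:,0],-Ru[:,2]),Ru[:,0],-Ru[:,2]],1)
rel([588,-198.6,260],Tg)
for n in ["scene","wrist"]:
    st=state();p,d=capture(n);K,T,i=cam(n,st);np.savez(n+"3.npz",p=p,d=d,K=K,T=T);cv2.imwrite(f"pics/{n}3.png",p)
    W=pts(K,T,d);M=masks(p)
    q=st["eef_rot"];Rt=R.from_quat([*q[1:],q[0]]).as_matrix()
    for k in ["yel","red"]:
      w=(W[M[k]&(d>0)]-st["tool_pos"])@Rt;w=w[(abs(w)<[40,30,95]).all(1)]
      if len(w): print(n,k,len(w),np.percentile(w,[3,50,97],axis=0).round(1).tolist())
E
```

```text
t 6.425 pos [493.8 118.  194.4] shift [-320.7   96.7  -35.2] rot [ 0.349  0.011 -0.072]
scene yel 342 [[-12.8, -10.3, -88.6], [1.5, 3.1, 34.2], [31.9, 6.4, 66.5]]
scene red 21 [[-9.2, 2.1, 22.9], [2.1, 3.3, 25.3], [11.9, 5.9, 27.3]]
wrist yel 2620 [[-14.5, -10.7, -94.8], [15.0, 0.7, -37.9], [34.8, 25.8, 39.7]]
wrist red 41 [[10.6, -3.1, 13.9], [11.1, 0.2, 25.7], [11.6, 2.8, 31.3]]
```

Emit:
apply_moves(
  commands=[
    {"rx": 0,"ry": 0,"rz": 0,"x": 0,"y": 0,"z": -40,"hand": 6},
    {"rx": 0.0875,"ry": 0.003,"rz": -0.018,"x": 0,"y": 0,"z": 0,"hand": 6},
    {"rx": 0.0875,"ry": 0.003,"rz": -0.018,"x": 0,"y": 0,"z": 0,"hand": 6},
    {"rx": 0.0875,"ry": 0.003,"rz": -0.018,"x": 0,"y": 0,"z": 0,"hand": 6},
    {"rx": 0.0875,"ry": 0.003,"rz": -0.018,"x": 0,"y": 0,"z": 0,"hand": 6},
    {"rx": 0,"ry": 0,"rz": 0,"x": 0,"y": 0,"z": 0,"hand": 6},
    {"rx": 0,"ry": 0,"rz": 0,"x": 0,"y": 0,"z": 0,"hand": 6},
    {"rx": 0,"ry": 0,"rz": 0,"x": 0,"y": 0,"z": 0,"hand": 6},
  ],
)

```text
time_s: 7.52
tool_pos: [480.1, 117.3, 232.4]
eef_rot: [-0.0, 0.663, 0.749, 0.001]
force: [-0.3, 0.1, -0.6]
finger_gap: 0.133
gripper_force: 30.0
```

```bash
cat >> d.py <<'E'
Ru=R.from_euler('z',6.9,degrees=True).as_matrix()
TU=np.stack([np.cross(Ru[:,0],-Ru[:,2]),Ru[:,0],-Ru[:,2]],1)
E
python3 -c "
from d import *
rel([588,-198.6,235],TU)"
```

```text
t 7.525 pos [480.1 117.3 232.4] shift [-326.6   69.1   -2.9] rot [ 0.001 -0.001  0.   ]
```

Emit:
apply_moves(
  commands=[
    {"rx": 0,"ry": 0,"rz": 0,"x": -25,"y": 7,"z": -0.4,"hand": 6},
    {"rx": 0,"ry": 0,"rz": 0,"x": -40,"y": 7,"z": -0.4,"hand": 6},
    {"rx": 0,"ry": 0,"rz": 0,"x": -45,"y": 7,"z": -0.4,"hand": 6},
    {"rx": 0,"ry": 0,"rz": 0,"x": -45,"y": 7,"z": -0.4,"hand": 6},
    {"rx": 0,"ry": 0,"rz": 0,"x": -45,"y": 7,"z": -0.4,"hand": 6},
    {"rx": 0,"ry": 0,"rz": 0,"x": -45,"y": 7,"z": -0.4,"hand": 6},
    {"rx": 0,"ry": 0,"rz": 0,"x": -45,"y": 7,"z": -0.4,"hand": 6},
    {"rx": 0,"ry": 0,"rz": 0,"x": -40,"y": 10,"z": 0,"hand": 6},
    {"rx": 0,"ry": 0,"rz": 0,"x": -25,"y": 6,"z": 0,"hand": 6},
    {"rx": 0,"ry": 0,"rz": 0,"x": -15,"y": 4,"z": 0,"hand": 6},
    {"rx": 0,"ry": 0,"rz": 0,"x": 0,"y": 0,"z": 0,"hand": 6},
    {"rx": 0,"ry": 0,"rz": 0,"x": 0,"y": 0,"z": 0,"hand": 6},
  ],
)

```text
time_s: 9.02
tool_pos: [593.5, -240.6, 235.1]
eef_rot: [-0.001, 0.663, 0.749, 0.0]
force: [-0.5, 0.3, -1.1]
finger_gap: 0.134
gripper_force: 30.0
```

```bash
python3 - <<'E'
from d import *;from m import *
rel([588,-198.6,235],TU)
for n in ["scene","top","wrist"]:
    st=state();p,d=capture(n);K,T,i=cam(n,st);np.savez(n+"4.npz",p=p,d=d,K=K,T=T);cv2.imwrite(f"pics/{n}4.png",p)
    W=pts(K,T,d);M=masks(p);q=st["eef_rot"];Rt=R.from_quat([*q[1:],q[0]]).as_matrix()
    for k in ["yel","red"]:
      for m,s,c in comps(M[k],10):
        w=(W[m&(d>0)]-st["tool_pos"])@Rt
        if len(w) and (abs(np.median(w,0))<[70,40,150]).all() and np.median(w[:,2])>0: print(n,k,c.round(1),len(w),np.percentile(w,[3,50,97],axis=0).round(1).tolist())
        if len(w) and n=="wrist" and k=="red" and abs(np.median(w[:,2])-112)<12:
            t=np.array([ray(K,T,u,v,123) for v,u in np.argwhere(m)]); t=(t-st["tool_pos"])@Rt; print("  slot rect tool",cv2.minAreaRect(t[:,:2].astype(np.float32)))
E
```

```text
t 9.025 pos [ 593.5 -240.6  235.1] shift [42.4 -0.4  0.2] rot [-0.    -0.002  0.001]
scene red [136.5 123.9] 10 [[-8.4, 2.9, 23.3], [1.6, 3.6, 26.0], [11.5, 4.3, 28.1]]
scene red [164.5 155.1] 90 [[22.7, -11.9, 109.0], [42.7, -0.1, 111.5], [62.8, 10.0, 114.0]]
top red [329.1 173.9] 59 [[29.9, -61.6, -331.8], [51.6, 0.9, 111.8], [119.8, 10.8, 114.5]]
wrist yel [253.5 189.8] 24 [[10.6, -1.9, 51.3], [10.9, 0.4, 60.0], [11.2, 2.0, 69.0]]
wrist yel [252.4 200.5] 10 [[10.7, -1.7, 30.0], [11.0, -0.6, 36.2], [11.5, 0.2, 40.5]]
wrist yel [253.7 209.9] 43 [[10.5, -3.0, -1.0], [10.9, -0.2, 16.9], [15.2, 3.8, 24.9]]
wrist red [253.3 140.5] 755 [[20.2, -12.1, 111.2], [42.1, -0.5, 112.4], [61.6, 11.5, 113.6]]
  slot rect tool ((40.803260803222656, -0.13895034790039062), (41.915069580078125, 24.248491287231445), 0.6653332114219666)
wrist red [253.6 205.6] 37 [[10.6, -2.9, 16.4], [11.1, 0.4, 25.6], [11.6, 3.0, 30.5]]
```

View pics/wrist4.png

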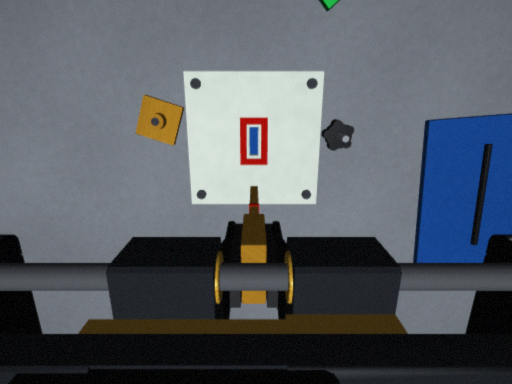

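The slot is at (254,140), the blade tip at (254,188) in the same column. The blade is straight and the knob and pull head are clear. The slot lies about 41.5 mm along tool x. I'll move over and stop just above it.

Emit:
apply_moves(
  commands=[
    {"rx": 0,"ry": 0,"rz": 0,"x": 15,"y": -0.4,"z": 0,"hand": 6},
    {"rx": 0,"ry": 0,"rz": 0,"x": 15,"y": 0,"z": 5,"hand": 6},
    {"rx": 0,"ry": 0,"rz": 0,"x": 11.5,"y": 0,"z": 15,"hand": 6},
    {"rx": 0,"ry": 0,"rz": 0,"x": 0,"y": 0,"z": 12,"hand": 6},
    {"rx": 0,"ry": 0,"rz": 0,"x": 0,"y": 0,"z": 4,"hand": 6},
    {"rx": 0,"ry": 0,"rz": 0,"x": 0,"y": 0,"z": 0,"hand": 6},
    {"rx": 0,"ry": 0,"rz": 0,"x": 0,"y": 0,"z": 0,"hand": 6},
    {"rx": 0,"ry": 0,"rz": 0,"x": 0,"y": 0,"z": 0,"hand": 6},
  ],
)

```text
time_s: 10.18
tool_pos: [588.6, -200.9, 199.6]
eef_rot: [0.0, 0.663, 0.748, 0.0]
force: [0.2, 0.0, -1.1]
finger_gap: 0.142
gripper_force: 30.0
```

```bash
python3 - <<'E'
from d import *;from m import *
rel([588,-198.6,149],TU)
ims=[]
for n,(a,b,c,e) in {"scene":(120,180,120,210),"wrist":(130,230,205,305)}.items():
    st=state();p,d=capture(n);K,T,i=cam(n,st);W=pts(K,T,d);M=masks(p);q=st["eef_rot"];Rt=R.from_quat([*q[1:],q[0]]).as_matrix()
    ims.append(cv2.resize(p[a:b,c:e],(390,390),interpolation=cv2.INTER_CUBIC))
    for k in ["yel","red"]:
      for m,s,c2 in comps(M[k],6):
        w=(W[m&(d>0)]-st["tool_pos"])@Rt
        if len(w) and (abs(np.median(w,0))<[40,30,150]).all() and np.median(w[:,2])>0: print(n,k,c2.round(1),len(w),np.percentile(w,[3,50,97],axis=0).round(1).tolist())
cv2.imwrite("pics/c5.png",np.hstack(ims))
E
```

```text
t 10.175 pos [ 588.6 -200.9  199.6] shift [ 2.4 -0.3 50.6] rot [ 0.001 -0.    -0.   ]
scene yel [161.9 149.5] 45 [[-2.9, 2.0, 34.9], [3.9, 3.1, 51.1], [10.2, 4.5, 65.9]]
scene red [159.1 141.7] 14 [[-7.4, 2.7, 23.0], [3.7, 3.5, 25.1], [13.5, 4.7, 27.9]]
scene red [165.4 156.7] 67 [[-16.5, -11.4, 72.9], [10.7, 6.5, 75.9], [22.6, 10.6, 78.1]]
wrist yel [253.3 189.9] 23 [[10.6, -1.9, 52.9], [10.8, 0.4, 62.5], [11.0, 2.0, 68.7]]
wrist yel [254. 198.] 24 [[10.4, -1.8, 33.0], [10.8, 0.4, 39.9], [11.2, 2.5, 50.6]]
wrist red [253.8 191. ] 762 [[-17.2, -11.9, 75.5], [6.5, 1.2, 76.8], [21.8, 12.1, 77.9]]
wrist red [253.9 205.2] 36 [[10.6, -2.9, 16.5], [11.1, 0.7, 26.1], [11.6, 3.0, 30.6]]
```

View pics/c5.png

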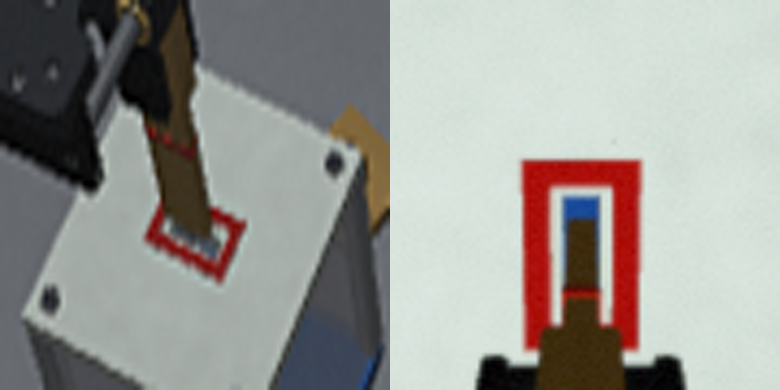

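The blade is centred across the slot (582 against 581 in the crop). Along it, it needs about 1.5 mm more in +x. I'll correct and enter gently.

Emit:
apply_moves(
  commands=[
    {"rx": 0,"ry": 0,"rz": 0,"x": 1.4,"y": 0,"z": 0,"hand": 6},
    {"rx": 0,"ry": 0,"rz": 0,"x": 0,"y": 0,"z": 3,"hand": 6},
    {"rx": 0,"ry": 0,"rz": 0,"x": 0,"y": 0,"z": 3,"hand": 6},
    {"rx": 0,"ry": 0,"rz": 0,"x": 0,"y": 0,"z": 3,"hand": 6},
    {"rx": 0,"ry": 0,"rz": 0,"x": 0,"y": 0,"z": 2,"hand": 6},
    {"rx": 0,"ry": 0,"rz": 0,"x": 0,"y": 0,"z": 0,"hand": 6},
    {"rx": 0,"ry": 0,"rz": 0,"x": 0,"y": 0,"z": 0,"hand": 6},
  ],
)

```text
time_s: 11.15
tool_pos: [588.2, -199.2, 188.2]
eef_rot: [-0.0, 0.663, 0.749, 0.0]
force: [-0.7, 0.6, -1.2]
finger_gap: 0.136
gripper_force: 30.0
```

No contact force and 5 mm in. Going down.

Emit:
apply_moves(
  commands=[
    {"rx": 0,"ry": 0,"rz": 0,"x": 0,"y": 0,"z": 4,"hand": 6},
    {"rx": 0,"ry": 0,"rz": 0,"x": 0,"y": 0,"z": 4,"hand": 6},
    {"rx": 0,"ry": 0,"rz": 0,"x": 0,"y": 0,"z": 0,"hand": 6},
    {"rx": 0,"ry": 0,"rz": 0,"x": 0,"y": 0,"z": 0,"hand": 6},
  ],
)

```text
time_s: 11.65
tool_pos: [588.1, -199.1, 180.0]
eef_rot: [-0.0, 0.663, 0.749, 0.0]
force: [0.3, -0.0, -2.1]
finger_gap: 0.139
gripper_force: 30.0
```

Emit:
apply_moves(
  commands=[
    {"rx": 0,"ry": 0,"rz": 0,"x": 0,"y": 0,"z": 5,"hand": 6},
    {"rx": 0,"ry": 0,"rz": 0,"x": 0,"y": 0,"z": 5,"hand": 6},
    {"rx": 0,"ry": 0,"rz": 0,"x": 0,"y": 0,"z": 5,"hand": 6},
    {"rx": 0,"ry": 0,"rz": 0,"x": 0,"y": 0,"z": 5,"hand": 6},
    {"rx": 0,"ry": 0,"rz": 0,"x": 0,"y": 0,"z": 5,"hand": 6},
    {"rx": 0,"ry": 0,"rz": 0,"x": 0,"y": 0,"z": 4,"hand": 6},
    {"rx": 0,"ry": 0,"rz": 0,"x": 0,"y": 0,"z": 2,"hand": 6},
    {"rx": 0,"ry": 0,"rz": 0,"x": 0,"y": 0,"z": 0,"hand": 6},
    {"rx": 0,"ry": 0,"rz": 0,"x": 0,"y": 0,"z": 0,"hand": 6},
    {"rx": 0,"ry": 0,"rz": 0,"x": 0,"y": 0,"z": 0,"hand": 6},
  ],
)

```text
time_s: 12.9
tool_pos: [588.2, -199.1, 149.4]
eef_rot: [-0.0, 0.663, 0.749, 0.0]
force: [-0.3, 0.3, -2.2]
finger_gap: 0.133
gripper_force: 30.0
```

```bash
python3 - <<'E'
from d import *;from m import *
rel([588,-198.6,149],TU);st=state();print(st["force"],st["moment"],st["joint_vel"].round(4))
p,d=capture("scene");K,T,i=cam("scene");W=pts(K,T,d);M=masks(p)
q=st["eef_rot"];Rt=R.from_quat([*q[1:],q[0]]).as_matrix()
for k in ["yel","red"]:
  for m,s,c in comps(M[k],5):
    w=(W[m&(d>0)]-st["tool_pos"])@Rt
    if len(w) and (abs(np.median(w,0))<[40,30,60]).all(): print(k,c.round(1),len(w),np.percentile(w,[3,50,97],axis=0).round(1).tolist())
p2,_=capture("wrist")
cv2.imwrite("pics/c6.png",np.hstack([cv2.resize(p[110:190,115:215],(500,400),interpolation=2),cv2.resize(p2[130:230,215:290],(300,400),interpolation=2)]))
E
```

```text
t 12.9 pos [ 588.2 -199.1  149.4] shift [ 0.6 -0.2  0.4] rot [ 0.    -0.001  0.   ]
[-0.34004327  0.34687884 -2.20068882] [-0.05323001  0.01719317 -0.03841422] [-0.0016  0.0011  0.0027  0.0014  0.0012 -0.0003]
yel [165.5 147.8] 24 [[6.8, -1.4, -31.4], [14.8, 5.7, -14.7], [17.6, 6.8, 13.5]]
red [165.5 156.8] 66 [[-18.6, -11.5, 10.6], [9.7, 6.7, 26.2], [20.7, 12.4, 28.1]]
```

View pics/c6.png

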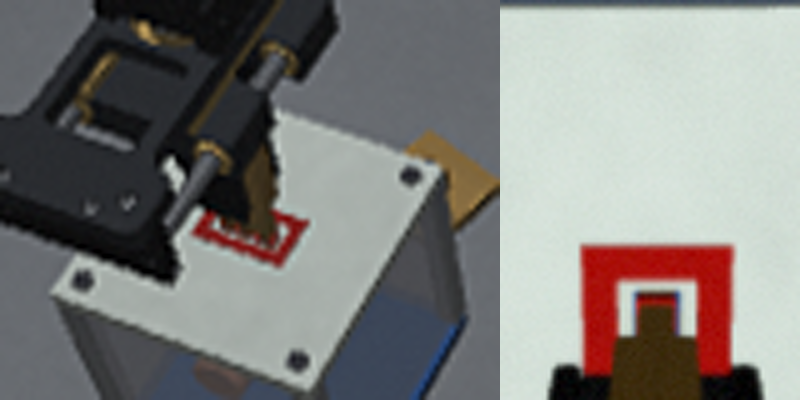

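The blade stands in the slot with even gaps of about 1 mm, and the red line is level with the plate top at crop (655,300). The force reading is just the coupon's weight. Handing in.

```bash
python3 -c "
from station import *
print(job_done())"
```

```text
the job is handed in; nothing more can be done
None
```

The job is handed in: the zinc coupon hangs from the gripper in the guard slot with its red line level with the plate top, and the wrist reads only about 2 N, roughly the coupon's weight; no verdict came back.

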